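# Balance the sample discs on the drying domes and hang up the empty carrier

## Robot

A 6-joint arm with a two-finger parallel gripper is mounted at the origin on a cart in front of the work surface, level with it; the furniture and walls round the work are solid. World frame = base frame: x ahead of the robot, y to its left, z up, the work surface at z = 0. Lengths are in m, angles in degrees, forces in N, time in s.
With the tool pointing down it reaches from about 0.4 to 0.825 m from the base axis. Payload 7 kg.
Tool frame: the origin (TCP) lies midway between the tips of the shut fingers; the grasp point (between the pads) lies 19 mm behind it; z points along the fingers, y is the line along which they close (so a half turn about z gives the same grasp; the last joint's range is limited). The gripper opens to 88 mm and grips with 3 to 60 N. Pads are 19 mm wide; open, the fingers measure 130 mm over their backs; the gripper's body (78 mm by 193 mm) begins 47 mm behind the grasp point.
Start: joints at [-58.149, 20.546, 0.682, 0, -70.136, -16.507], TCP at [0.179, -0.651, 0.227] pointing down, gripper open.
Joint ranges: [-176.03, 176.03], [-82.01, 121.73], [-58.28, 71.71], [-173.87, 95.51], [-174.79, -0.11], [-173.66, 173.66]. Speed limits (degrees/s): [136.94, 136.94, 172.46, 180, 180, 180].

## Interface

Orientations are given as [roll, pitch, yaw] about the fixed x, y, z axes, in that order (R = Rz(yaw) Ry(pitch) Rx(roll)).
In Python, from plant import ctrl gives the robot as it stands. The module is installed in compiled form; this text tells all that it offers.
- The arm moves only by the tool play_rows, never from a script. Its argument "commands" is a list that holds one entry, the list of rows, each a list of 7 numbers: the turn, a rotation vector about the tool's x, y, z in rad, then the shift along the tool's x, y, z in cm, then the finger opening in cm, from 0 to 8.76. In form: [[[ax, ay, az, x, y, z, grip], ...]]. A call has 1 to 8 rows; each row is the pose to reach, as a shift and turn from the pose commanded when the call began, along the tool's axes at that moment; what a row does not reach only later rows make up. A row lasts 1/12 s, in which the tool goes at most 41.7 mm and 7.16 degrees, less where a joint would pass 70% of its speed; a pose out of reach is approached as far as the arm can. A call with a gripper value outside its range is refused whole. The fingers move at their own pace and stop on an object; the grip force is fixed at half the most. Time passes only in rows, so rows that repeat a pose let the fingers close. It gives the time, the measured TCP pose, the force, the opening and the grip force at its end, in the units of the state.
- ctrl.get_obs(): the state, without advancing time (a new reading comes with each control period).
- ctrl.snapshot(name): name is "scene" or "top"; returns a dict with "color" (480x640x3 uint8, red, green, blue), "camera_matrix" (3x3 intrinsics, pixels), "k1" (the pictures are not rectified: a ray, as slopes to the right and down, at radius r is drawn at 1 + k1 r^2 times it, then the intrinsics apply), "origin" and "rotation" of the camera in the world. Camera axes: x right, y down, z forward; pixel columns grow to the right and rows downward; lengths in m; the calibration is good to about 2 mm. A picture is of the moment at which its call begins. There is no depth.
- ctrl.close_job(): hands the job in; it is judged then, once.
Trained networks look in a picture, given as the dict that the camera call returned (one of the last four; its "shot" number tells which), for a name from the list of things; names that differ only in an ending like _2 or _b are one class to them, and where a whole thing is asked for, a point or a joint stands for the part that bears it (a point fixed in the world has none). Each returns a list of dicts, best first, with "conf" (0 to 1); they miss things now and then, are a little off and sometimes report something else, mostly with a low value. They report only what shows in the picture. A call takes as long as a camera call. They do not tell look-alikes from the thing itself.
- ctrl.find_in(picture, name): "bbox" ([left, top, width, height] in pixels, round what is visible of it).
The state is a dict: "clock": time; "joint_pos": joint angles; "qvel": joint speeds; "tau": joint torques, N m; "tool_pos": TCP position; "orientation": TCP orientation; "force": force on the tool from outside, world axes, zero at the start; "moment": the same for the moment, N m; "opening": finger opening in m; "gripper_force": force on a finger pad.
Only numpy, scipy, OpenCV 4.12 (cv2) and the standard library are available. Lean on these libraries where they do the work, as an engineer would, in place of code of your own. Each camera call takes 0.05 s, during which the arm holds its last target. There are 200 camera calls.

## Task

Set every steel disc out to dry: take it from the carrier and balance it level on the crown of a dome of the drying rack, one disc to a dome. When all the discs are standing free on the domes, hang the empty carrier by its bail on the hook of the stand and let go; leave the other things on the bench alone.

Things in the scene. Friction and masses are not known exactly. Their poses are not given: they have to be found in the camera images.
- disc_1: A dark steel sample disc, 46 mm across and 10 mm thick with plain flat faces, about 0.12 kg, one of three or four alike (None for one that is absent). At the start it lies flat in the carrier. Origin at its centre, z along its axis (5 mm to each face); its balance point is its centre.
- disc_2: A dark steel sample disc, 46 mm across and 10 mm thick with plain flat faces, about 0.12 kg, one of three or four alike (None for one that is absent). At the start it lies flat in the carrier. Origin at its centre, z along its axis (5 mm to each face); its balance point is its centre.
- disc_3: A dark steel sample disc, 46 mm across and 10 mm thick with plain flat faces, about 0.12 kg, one of three or four alike (None for one that is absent). At the start it lies flat in the carrier. Origin at its centre, z along its axis (5 mm to each face); its balance point is its centre.
- disc_4: A dark steel sample disc, 46 mm across and 10 mm thick with plain flat faces, about 0.12 kg, one of three or four alike (None for one that is absent). At the start it lies flat in the carrier. Origin at its centre, z along its axis (5 mm to each face); its balance point is its centre.
- rack: Fixed drying rack: grey base plate 132 x 132 x 10 mm with four posts 84 mm apart in a square, each with a white domed head 36 mm across, its crown part of a sphere of 50 mm radius. Origin under the plate's centre, z up; crowns 45 mm above the bench at x, y = +-42 mm. A disc set off-centre on a dome rolls and stays tilted down towards the side it was off to, about 1 degree per 0.8 mm.
- dome_1 (a point): Topmost point of rack dome 1's crown, 45 mm above the bench; any disc may go on any dome, one to a dome.
- dome_2 (a point): Topmost point of rack dome 2's crown, 45 mm above the bench; any disc may go on any dome, one to a dome.
- dome_3 (a point): Topmost point of rack dome 3's crown, 45 mm above the bench; any disc may go on any dome, one to a dome.
- dome_4 (a point): Topmost point of rack dome 4's crown, 45 mm above the bench; any disc may go on any dome, one to a dome.
- carrier: Aluminium tray, about 0.3 kg: floor 190 (x) by 200 (y) mm, 3 mm thick, rim 9 mm high and 3 mm thick. A rigid bail of 8 mm steel bar spans it along y at x = 0: upright at both ends, sloping in to a level top bar 60 mm long; in its middle stands a black grip block 28 (x) by 18 (y) by 34 mm high. Origin under the floor's centre, z up. Discs start near x = +-60, y = +-40 mm.
- carrier_bar (a point): Middle of the bail's top bar, on the bar's axis, 100 mm above the carrier's underside; this part goes over the hook. The bar's radius is 4 mm.
- carrier_grip (a point): Centre of the grip block, 120 mm above the carrier's underside; block from 103 to 137 mm. Its 18 mm width is along the carrier's y axis. Axes as the carrier's.
- hook_stand: Fixed steel stand beside the carrier. Origin on the bench below the hook's seat. From an upright 110 mm behind (+x; bent top 210 mm high) an 8 mm rod slopes down and forward to a level seat 20 mm long, then turns up to a ball-ended tip 28 mm in front of the seat (-x, towards the robot), 191 mm high. Foot: x = 45 to 145 mm, 100 mm wide, 12 mm high.
- hook_seat (a point): Top of the rod at the middle of the seat of the hook, 170 mm above the bench; axes as the stand's (the hook opens to -x). A bar hung there has its axis about 4 mm above this point.
- beaker: Glass beaker, 56 mm across, 70 mm high; bystander, leave alone. Origin under its base.
- timer: Small bench timer 48x68x16 mm; bystander, leave alone. Origin under its centre.
- column_b: Steel separation column 16x120x14 mm lying on the bench; bystander, leave alone. Origin under its centre.
- spanner_b: Small open-ended spanner 23x104x5 mm; bystander, leave alone. Origin under its centre.
Not all that is in view belongs to the job. Leave any red or white look-alike of the disc_4 alone.

How it is judged (in metres and radians):
On the way, in this order (a step that is already met when the one before it is completed fails the run):
1. every disc lies balanced and released on a dome of the rack ((distance between disc_1 and dome_1 below 0.01 m or distance between disc_1 and dome_2 below 0.01 m or distance between disc_1 and dome_3 below 0.01 m or distance between disc_1 and dome_4 below 0.01 m) and angle between the z axis of each of disc_1, disc_2, disc_3, disc_4 and the z axis of rack, either way round below 0.13 rad and (distance between disc_2 and dome_1 below 0.01 m or distance between disc_2 and dome_2 below 0.01 m or distance between disc_2 and dome_3 below 0.01 m or distance between disc_2 and dome_4 below 0.01 m) and (distance between disc_3 and dome_1 below 0.01 m or distance between disc_3 and dome_2 below 0.01 m or distance between disc_3 and dome_3 below 0.01 m or distance between disc_3 and dome_4 below 0.01 m) and (distance between disc_4 and dome_1 below 0.01 m or distance between disc_4 and dome_2 below 0.01 m or distance between disc_4 and dome_3 below 0.01 m or distance between disc_4 and dome_4 below 0.01 m) and contact force between each of disc_1, disc_2, disc_3, disc_4 and the fingers below 0.1 N), for 0.3 s.
2. the empty carrier hangs by its bail on the hook, released (distance between carrier_bar and hook_seat below 0.016 m and contact force between carrier and hook_stand above 1 N and angle between carrier's own z axis and vertical below 0.2 rad and contact force between carrier and the fingers below 0.1 N), for 0.3 s.
At the end, for the whole second after the job is handed in: Every disc present rests released on a dome, its centre within 10 mm of the dome's topmost point, level to 0.13 rad; the released carrier hangs on the hook stand, middle of its bar within 16 mm of the seat, tray level to 0.2 rad; discs and carrier slower than 0.03 m/s (all of step 1 and all of step 2 and linear speed of each of disc_1, disc_2, disc_3, disc_4, carrier below 0.03 m/s); the robot touches nothing.
It fails at once if a bystander (beaker, timer, column, spanner) is pushed more than 30 mm (distance of any of beaker, timer, column_b, spanner_b from where it was at the start of the episode above 0.03 m).
Of disc_1, disc_2, disc_3, disc_4 only 3 to 4 are there at a start; the rules pass over those that are not, and their reading is None.
At some moment in a run one of carrier may be knocked a few centimetres aside while the robot is not near it.
It also fails if it takes over 210 s, if anything falls off the work surface, if the arm or the gripper's body presses on something with over 40 N, if the wrist force passes 120 N, or if a joint passes its speed limit or range.

## Working session

There is one attempt and no reset: what is moved stays moved. The work goes in short steps, Python scripts to look and compute and a tool call to move; the robot and the scene stay as the last step left them, time stands still between calls to the robot, and variables do not carry over. Pictures are saved under pics/ and viewed, at most 14 in all, crops included, and the job is handed in when it is done.

Besides the shell and the picture viewer there is one more tool, called after "Request:" in YAML: its name, and indented under it one key for each argument. play_rows: Moves the arm, as the interface text tells. Its arguments: {"type":"object","properties":{"commands":{"type":"array","items":{"type":"array","items":{"type":"array","items":{"type":"number"}}}}},"required":["commands"]}

```bash
mkdir -p pics; cat > h.py <<'E'
import numpy as np, cv2
from plant import ctrl
from scipy.spatial.transform import Rotation as R
def snap(n,f=None):
    s=ctrl.snapshot(n)
    if f: cv2.imwrite('pics/'+f,s['color'][:,:,::-1])
    return s
def pix2z(s,u,v,z):
    K=np.array(s['camera_matrix']);d=np.array([(u-K[0,2])/K[0,0],(v-K[1,2])/K[1,1]])
    p=d.copy()
    for _ in range(20): p=d/(1+s['k1']*(p@p))
    r=np.array(s['rotation'])@np.array([p[0],p[1],1]); o=np.array(s['origin'])
    return o+r*(z-o[2])/r[2]
def proj(s,P):
    K=np.array(s['camera_matrix']);c=np.array(s['rotation']).T@(np.array(P)-np.array(s['origin']))
    p=c[:2]/c[2];p=p*(1+s['k1']*(p@p));return np.array([K[0,0]*p[0]+K[0,2],K[1,1]*p[1]+K[1,2]])
E
python3 - <<'E'
from h import *
for n in('top','scene'):
    s=snap(n,n+'0.png');print(n,s['origin'],np.round(s['rotation'],3).tolist(),s['camera_matrix'],s['k1'])
    for k in('disc_1','rack','carrier','carrier_grip','hook_stand','beaker','timer','column_b','spanner_b'):
        print(k,[(np.round(d['bbox'],0).tolist(),round(d['conf'],2)) for d in ctrl.find_in(s,k)])
print(ctrl.get_obs())
E
```

```text
top [ 0.38229914 -0.04020775  1.45281358] [-171.74, 0.116, -91.671] [[595.93270132   0.         320.04494378]
 [  0.         595.93270132 237.99082511]
 [  0.           0.           1.        ]] -0.16251101807338206
disc_1 [([328.0, 282.0, 20.0, 20.0], 0.85), ([300.0, 230.0, 21.0, 20.0], 0.85), ([247.0, 231.0, 20.0, 16.0], 0.77), ([239.0, 284.0, 19.0, 15.0], 0.74), ([297.0, 280.0, 12.0, 15.0], 0.73)]
rack [([158.0, 246.0, 65.0, 68.0], 0.96)]
carrier [([298.0, 279.0, 14.0, 19.0], 0.63), ([282.0, 228.0, 86.0, 82.0], 0.62)]
carrier_grip [([280.0, 228.0, 89.0, 80.0], 0.97), ([156.0, 244.0, 63.0, 71.0], 0.65), ([148.0, 325.0, 46.0, 14.0], 0.26)]
hook_stand [([429.0, 208.0, 44.0, 62.0], 0.94)]
beaker []
timer [([188.0, 166.0, 28.0, 26.0], 0.86), ([282.0, 230.0, 85.0, 78.0], 0.29)]
column_b [([147.0, 328.0, 46.0, 10.0], 0.78), ([156.0, 242.0, 65.0, 71.0], 0.41)]
spanner_b [([365.0, 322.0, 41.0, 16.0], 0.6), ([188.0, 166.0, 31.0, 27.0], 0.51), ([145.0, 327.0, 51.0, 12.0], 0.15)]
scene [0.12277429 0.83062228 1.09791901] [-134.218, 0.24, -154.008] [[511.68656336   0.         322.61739945]
 [  
[... 659 characters left out ...]
0, 345.0, 66.0, 62.0], 0.26)]
{'clock': 1.0, 'joint_pos': array([-5.81500270e+01,  2.05429799e+01,  6.81109722e-01, -2.39760582e-04,
       -7.01353980e+01, -1.65062431e+01]), 'qvel': array([-0.06107075, -0.05570827,  0.02659878, -0.03943528, -0.02490036,
       -0.06827716]), 'tau': array([ 1.10652425e-04, -5.82394373e+01,  2.93303257e+01,  7.00225890e+00,
        1.24595969e-02, -1.80279454e-05]), 'tool_pos': array([ 0.17857785, -0.65091989,  0.22659221]), 'orientation': array([-1.79997445e+02,  9.92348811e-04, -1.64656352e+02]), 'force': array([0.36094627, 1.0088432 , 0.64433627]), 'moment': array([0.02727836, 0.02400609, 0.00725566]), 'gripper_force': 0.0, 'opening': 0.08735158194717772}
```

View pics/top0.png

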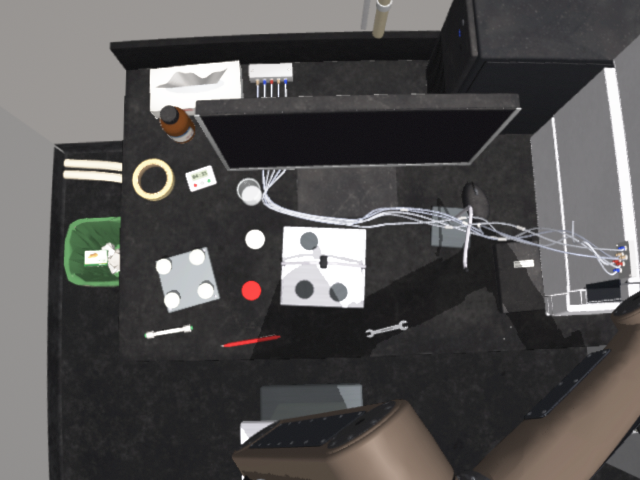

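View pics/scene0.png

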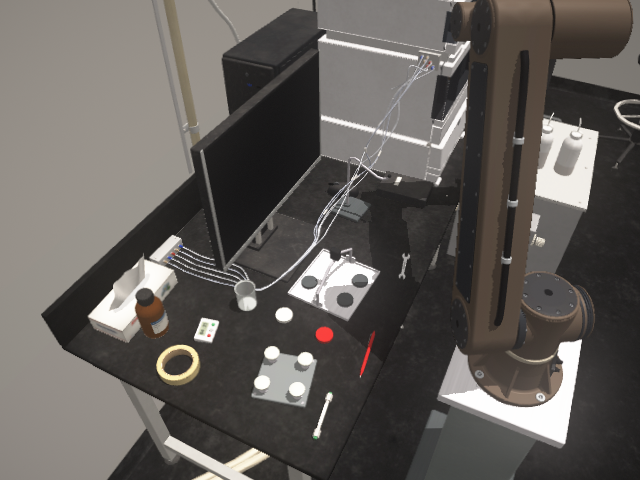

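The top view shows three dark discs in the tray at about (309,240), (305,289) and (339,292). The red disc (251,291) and white disc (255,239) lie loose on the bench. The dark ones in the tray fit the description, so I'll confirm with an enlarged crop and measure positions.

```bash
sed -i "s/np.array(s\['rotation'\])/Rm(s)/g" h.py; cat >> h.py <<'E'
def Rm(s): return R.from_euler('xyz',s['rotation'],degrees=True).as_matrix()
E
python3 - <<'E'
from h import *
s=snap('top'); np.save('s_top.npy',s,allow_pickle=True)
c=s['color'][200:350,140:500,::-1]
cv2.imwrite('pics/c1.png',cv2.resize(c[:,:200],None,fx=4,fy=4,interpolation=cv2.INTER_CUBIC))
cv2.imwrite('pics/c2.png',cv2.resize(s['color'][190:300,380:500,::-1],None,fx=5,fy=5,interpolation=cv2.INTER_CUBIC))
for (u,v) in [(309,240),(305,289),(339,292)]: print('disc',pix2z(s,u,v,.013))
c2=ctrl.snapshot('scene')
g=s['color'].astype(int)
# white domes: bright, low-sat components in rack region
m=((g.min(2)>200)).astype(np.uint8); m[:,:150]=0;m[:240]=0;m[320:]=0;m[:,225:]=0
n,l,st,ce=cv2.connectedComponentsWithStats(m)
for i in range(1,n):
    if st[i][4]>60: print('dome',ce[i],st[i][4],pix2z(s,*ce[i],.044))
m=((g.max(2)<70)).astype(np.uint8); m2=np.zeros_like(m);m2[225:310,282:366]=m[225:310,282:366]
n,l,st,ce=cv2.connectedComponentsWithStats(m2)
for i in range(1,n):
    if st[i][4]>30: print('dark',ce[i],st[i],pix2z(s,*ce[i],.013),pix2z(s,*ce[i],.137))
E
```

```text
disc [ 0.58715675 -0.01629706  0.013     ]
disc [ 0.46797788 -0.00344171  0.013     ]
disc [ 0.45832679 -0.08526436  0.013     ]
dome [196.31944444 257.37037037] 216 [0.54864857 0.25436963 0.044     ]
dome [163.28497409 266.37305699] 193 [0.52904647 0.3350828  0.044     ]
dome [205.67346939 291.47346939] 245 [0.46644834 0.23210507 0.044     ]
dome [171.59047619 300.6047619 ] 210 [0.44654526 0.31465265 0.044     ]
dark [317.16326531 225.69387755] [282 225  71   7  98] [ 0.62194028 -0.03721797  0.013     ] [ 0.60130185 -0.03747546  0.137     ]
dark [322.87719298 261.63157895] [320 256   6  12  57] [ 0.5331353 -0.0485665  0.013    ] [ 0.52014495 -0.04784662  0.137     ]
dark [320.50191571 307.44444444] [282 293  84  17 261] [ 0.42249603 -0.0395584   0.013     ] [ 0.41903418 -0.03961432  0.137     ]
```

View pics/c1.png

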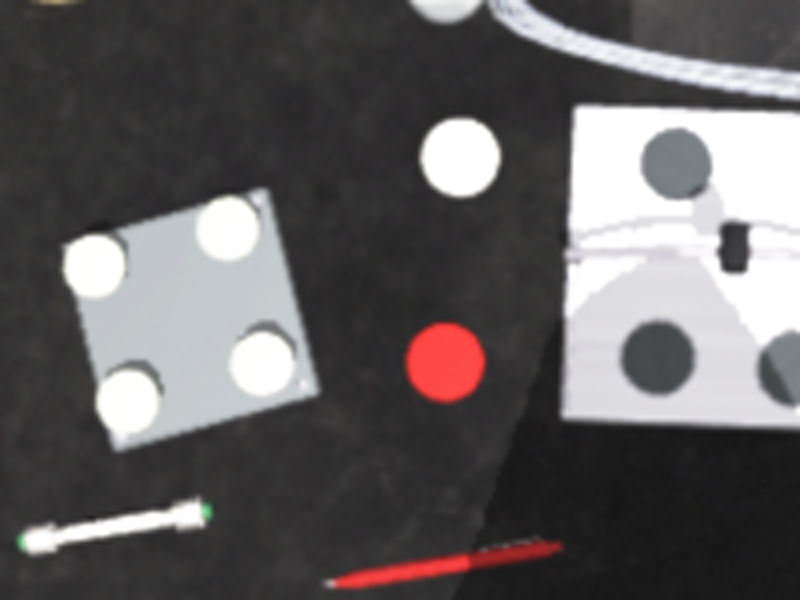

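View pics/c2.png

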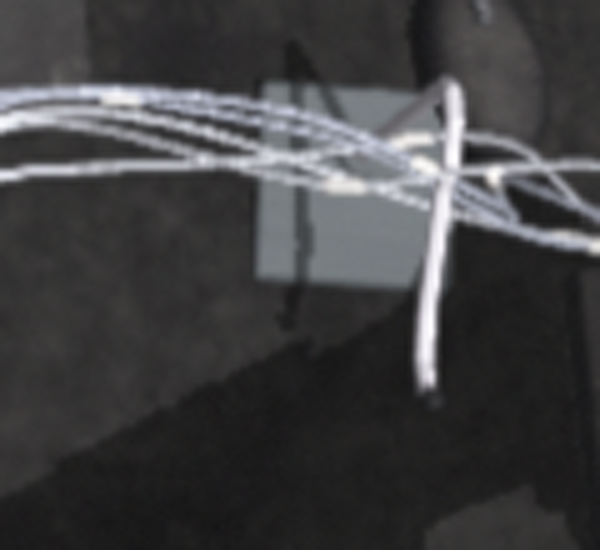

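The crop confirms it: the dark discs are in the tray, and the red and white ones on the bench are look-alikes. Next I'll measure the carrier yaw, disc centres and hook precisely.

```bash
cat >> h.py <<'E'
def discs(s,guess,z=.013,rad=13):
    """centres of dark discs near guessed world points (tray background is bright)"""
    out=[]
    g=cv2.cvtColor(s['color'],cv2.COLOR_RGB2HSV).astype(int)
    gray=cv2.cvtColor(s['color'],cv2.COLOR_RGB2GRAY)
    for p in guess:
        u,v=np.round(proj(s,[p[0],p[1],z])).astype(int)
        w=cv2.resize(gray[v-rad-3:v+rad+4,u-rad-3:u+rad+4],None,fx=4,fy=4,interpolation=cv2.INTER_CUBIC)
        m=(w<150).astype(np.uint8)
        n,l,st,ce=cv2.connectedComponentsWithStats(m)
        k=l[w.shape[0]//2,w.shape[1]//2]
        (cx,cy),r=cv2.minEnclosingCircle(np.argwhere(l==k)[:,::-1].astype(np.float32))
        c=(ce[k]+.5)/4-.5+np.array([u-rad-3,v-rad-3])
        out.append((pix2z(s,*c,z)[:2],st[k][4]/16,r/4))
    return out
E
python3 - <<'E'
from h import *
s=snap('top')
D=discs(s,[(.587,-.016),(.468,-.0035),(.4583,-.085)])
for d in D: print('disc',d, proj(s,[*d[0],.013]))
gray=cv2.cvtColor(s['color'],cv2.COLOR_RGB2GRAY)
m=np.zeros_like(gray);m[222:312,275:372]=(gray[222:312,275:372]>130)
m=cv2.morphologyEx(m,cv2.MORPH_CLOSE,np.ones((15,15)))
cs=max(cv2.findContours(m,0,2)[0],key=cv2.contourArea);rr=cv2.minAreaRect(cs);b=cv2.boxPoints(rr)
W=np.array([pix2z(s,*p,.009)[:2] for p in b]);print('carrier',W,W.mean(0),[np.linalg.norm(W[i]-W[i-1]) for i in range(4)],[np.degrees(np.arctan2(*(W[i]-W[i-1])[::-1])) for i in range(4)])
print('block',pix2z(s,322.9,261.6,.137))
for n,u,v,z in [('foot',431.5,206.5,.012),('foot',431.5,245.5,.012),('foot',463,247.5,.012),('tip',465.5,268,.191),('top',470,206.5,.206),('mon',350,166,.1),('mon',350,97,.4)]: print(n,pix2z(s,u,v,z))
q=snap('scene');g=q['color'].astype(int)
doms=[(.5486,.2544),(.5290,.3351),(.4664,.2321),(.4465,.3147)]
for d in doms: print('domepred',proj(q,[*d,.044]))
m=(g.min(2)>200).astype(np.uint8);m[:,:245]=0;m[:343]=0;m[405:]=0;m[:,316:]=0
n,l,st,ce=cv2.connectedComponentsWithStats(m)
for i in range(1,n):
    if st[i][4]>60: print('dome',ce[i],st[i])
E
```

```text
disc (array([ 0.58527437, -0.01573892]), np.float64(225.8125), 9.001801490783691) [308.79182812 240.77017022]
disc (array([ 0.46803417, -0.00102913]), np.float64(269.0), 9.391557693481445) [304.00087128 289.0052277 ]
disc (array([ 0.45837926, -0.08184973]), np.float64(238.375), 9.015436172485352) [337.58534347 292.02097535]
carrier [[ 0.43304675  0.0599619 ]
 [ 0.64290443  0.04653412]
 [ 0.626932   -0.17032727]
 [ 0.41752229 -0.15287133]] [ 0.53010137 -0.05417565] [np.float64(0.21339867931714582), np.float64(0.21028682641308644), np.float64(0.21744880891804583), np.float64(0.21013599980209674)] [np.float64(85.8281230562467), np.float64(-3.661089723173783), np.float64(-94.21238365466392), np.float64(175.23496412678656)]
block [ 0.52021387 -0.04789931  0.137     ]
foot [ 0.66210055 -0.32158826  0.012     ]
foot [ 0.56481323 -0.31599514  0.012     ]
foot [ 0.55747566 -0.39417765  0.012     ]
tip [ 0.49126907 -0.35295014  0.191     ]
top [ 0.62227272 -0.36770046  0.206     ]
mon [ 0.74686193 -0.11826187  0.1       ]
mon [ 0.79939545 -0.1061983   0.4       ]
domepred [270.9417803  351.99103456]
domepred [260.9148789  381.37137944]
domepred [305.13219781 357.58035204]
domepred [296.3303665  388.25133933]
dome [271.44137931 352.24827586] [264 346  15  13 145]
dome [305.01273885 358.3566879 ] [298 352  16  13 157]
dome [261.97076023 381.7251462 ] [255 375  15  14 171]
dome [296.69398907 388.44808743] [289 382  17  14 183]
```

```bash
cat >> h.py <<'E'
def to(*tg):
    o=ctrl.get_obs();p=o['tool_pos'];r=R.from_euler('xyz',o['orientation'],degrees=True)
    print('t',o['clock'],'at',np.round(p,4),np.round(o['orientation'],2),'open',round(o['opening'],4),'F',np.round(o['force'],1))
    for x,y,z,yaw in tg:
        q=r.inv()*R.from_euler('xyz',[180,0,yaw],degrees=True)
        print((x,y,z,yaw),'turn',np.round(q.as_rotvec(),3),'cm',np.round(r.inv().apply(np.array([x,y,z])-p)*100,2))
E
python3 - <<'E'
from h import *
to((.30,-.45,.30,175),(.40,-.25,.30,175),(.468,-.0015,.20,175))
E
```

```text
t 1.2 at [ 0.1786 -0.6509  0.2266] [-180.     -0.   -164.66] open 0.0875 F [ 0.5  0.7 -0.4]
(0.3, -0.45, 0.3, 175) turn [-0.    -0.     0.355] cm [-17.02  16.16  -7.34]
(0.4, -0.25, 0.3, 175) turn [-0.    -0.     0.355] cm [-31.96  32.81  -7.34]
(0.468, -0.0015, 0.2, 175) turn [-0.    -0.     0.355] cm [-45.09  54.97   2.66]
```

Request:
play_rows:
  commands:
    - [[0,0,0.05,-2.2,2,-1.5,8.7],[0,0,0.1,-5,4.7,-3,8.7],[0,0,0.15,-7.5,7.2,-4.5,8.7],[0,0,0.2,-10,9.6,-6,8.7],[0,0,0.25,-12.4,11.8,-7.3,8.7],[0,0,0.3,-14.8,14,-7.3,8.7],[0,0,0.355,-17,16.2,-7.3,8.7],[0,0,0.355,-17,16.2,-7.3,8.7]]

```text
clock: 1.87
tool_pos: [0.3016, -0.4464, 0.3007]
orientation: [-180.0, 0.1, 175.0]
force: [-0.8, -0.3, -0.4]
opening: 0.0873
gripper_force: 0.0
```

```bash
python3 -c "
from h import *
to((.40,-.25,.30,175),(.468,-.0015,.20,175))"
```

```text
t 1.8667 at [ 0.3016 -0.4464  0.3007] [-1.7999e+02  1.5000e-01  1.7496e+02] open 0.0873 F [-0.8 -0.3 -0.4]
(0.4, -0.25, 0.3, 175) turn [-0.     0.003 -0.001] cm [-8.08 20.42  0.08]
(0.468, -0.0015, 0.2, 175) turn [-0.     0.003 -0.001] cm [-12.65  45.78  10.09]
```

Request:
play_rows:
  commands:
    - [[0,0,0,-1,3,0,7.5],[0,0,0,-2,6.5,0,6.5],[0,0,0,-3,10,0,5.8],[0,0,0,-4,13.5,0,5.8],[0,0,0,-5,17,0,5.8],[0,0,0,-6,20.5,0,5.8],[0,0,0,-7,24,0,5.8],[0,0,0,-8,27,0,5.8]]

```text
clock: 2.53
tool_pos: [0.403, -0.1859, 0.3]
orientation: [180.0, 0.1, 175.0]
force: [0.6, -0.9, 0.3]
opening: 0.0582
gripper_force: 0.0
```

Request:
play_rows:
  commands:
    - [[0,0,0,-1,3,0,5.8],[0,0,0,-2,6.5,1,5.8],[0,0,0,-3,10,2.5,5.8],[0,0,0,-3.7,13,4,5.8],[0,0,0,-4.2,16,5.5,5.8],[0,0,0,-4.5,18,7,5.8],[0,0,0,-4.5,19,8,5.8],[0,0,0,-4.5,19,8,5.8]]

```text
clock: 3.2
tool_pos: [0.4634, -0.0012, 0.2175]
orientation: [-179.9, -0.2, 175.1]
force: [-1.1, -0.3, 0.9]
opening: 0.0581
gripper_force: 0.0
```

```bash
python3 - <<'E'
from h import *
s=snap('top','t2.png');q=snap('scene')
cv2.imwrite('pics/t2c.png',np.hstack([cv2.resize(s['color'][210:330,270:390,::-1],None,fx=3.3,fy=4),cv2.resize(q['color'][230:350,270:390,::-1],None,fx=3.3,fy=4)]))
to((.468,-.0015,.1,175),(.468,-.0015,.006,175))
E
```

```text
t 3.3 at [ 0.4641 -0.0026  0.2196] [-1.7996e+02 -3.0000e-02  1.7506e+02] open 0.0579 F [ 0.4 -0.2  0.7]
(0.468, -0.0015, 0.1, 175) turn [-0.001 -0.001  0.001] cm [-0.38  0.15 11.96]
(0.468, -0.0015, 0.006, 175) turn [-0.001 -0.001  0.001] cm [-0.39  0.16 21.36]
```

View pics/t2c.png

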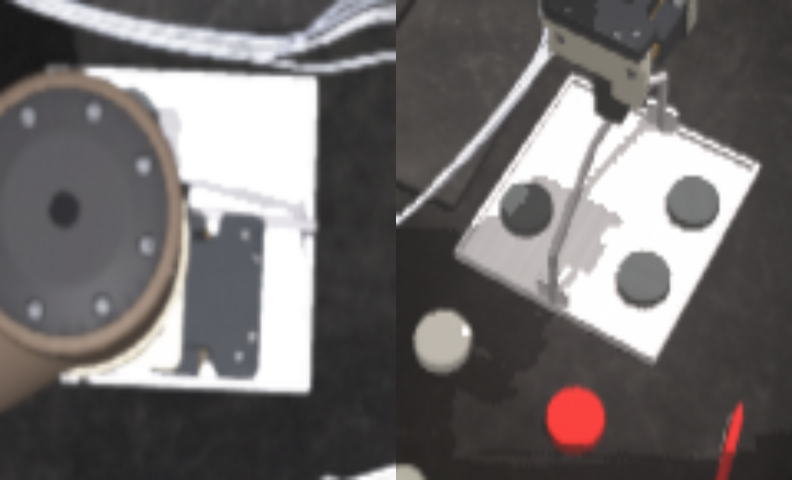

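```bash
python3 - <<'E'
from h import *
q=snap('scene')
for z in(.009,):
  for d in discs(q,[(.585,-.016),(.468,-.001),(.4584,-.082)],z,12): print(z,d)
# carrier corners seen in scene crop (rim top)
cor=[((456-396)/3.3+270,255/4+230),((655-396)/3.3+270,355/4+230),((758-396)/3.3+270,163/4+230),((575-396)/3.3+270,77/4+230)]
W=np.array([pix2z(q,*c,.009)[:2] for c in cor]);print(W,W.mean(0))
s=snap('top')
for u,v in [(317,72),(310,390)]: print(pix2z(s,u/3.3+270,v/4+210,.009))
E
```

```text
0.009 (array([ 0.58254821, -0.01534677]), np.float64(183.375), 8.368513107299805)
0.009 (array([ 4.66237866e-01, -4.58376931e-04]), np.float64(180.125), 8.18726921081543)
0.009 (array([ 0.45687346, -0.08277918]), np.float64(167.75), 7.974651336669922)
[[ 0.61558179  0.04832877]
 [ 0.42978869  0.05466861]
 [ 0.41876505 -0.14301364]
 [ 0.60180607 -0.15266737]] [ 0.5164854  -0.04817091]
[ 0.61335281 -0.15709447  0.009     ]
[ 0.41926026 -0.14438206  0.009     ]
```

The crop shows the gripper over the tray and all three dark discs. The two cameras agree to about 2 mm, so I'm descending onto disc B.

Request:
play_rows:
  commands:
    - [[0,0,-0.02,0.1,0.15,2,5.2],[0,0,-0.02,0.1,0.15,5,5.2],[0,0,-0.02,0.1,0.15,8,5.2],[0,0,-0.02,0.1,0.15,11,5.2],[0,0,-0.02,0.1,0.15,14,5.2],[0,0,-0.02,0.1,0.15,16.5,5.2],[0,0,-0.02,0.1,0.15,18,5.2],[0,0,-0.02,0.1,0.15,18,5.2]]

```text
clock: 4.07
tool_pos: [0.4618, -0.0023, 0.0374]
orientation: [-179.9, -0.2, 176.0]
force: [0.4, 0.4, 0.7]
opening: 0.0517
gripper_force: 0.0
```

```bash
python3 - <<'E'
from h import *
q=snap('scene')
cv2.imwrite('pics/t3c.png',cv2.resize(q['color'][230:340,270:400,::-1],None,fx=5,fy=5,interpolation=cv2.INTER_CUBIC))
to((.463,-.001,.006,176.2))
E
```

```text
t 4.1167 at [ 0.4629 -0.0019  0.0391] [-1.7993e+02 -1.1000e-01  1.7608e+02] open 0.0518 F [0.2 0.2 1. ]
(0.463, -0.001, 0.006, 176.2) turn [-0.001 -0.002 -0.002] cm [-0.01  0.1   3.31]
```

View pics/t3c.png

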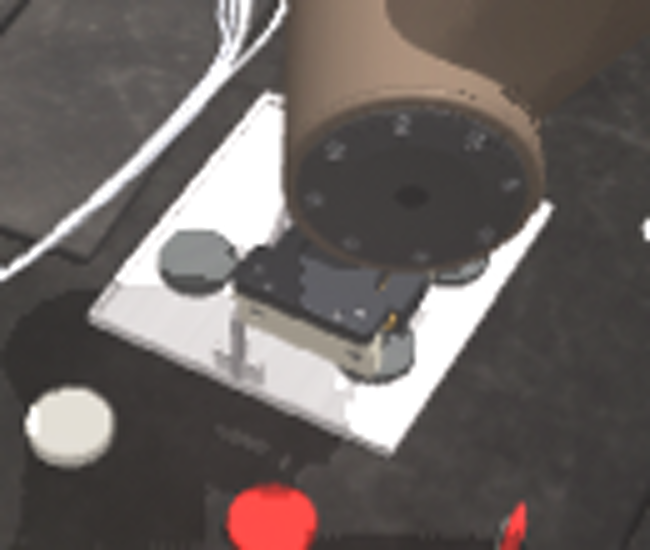

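The gripper body sits just beside the bail and block without touching. The disc's near edge shows below it, so I'll go down, close and lift slightly.

Request:
play_rows:
  commands:
    - [[0,0,0,0,0.1,1.2,5.2],[0,0,0,0,0.1,2.2,5.2],[0,0,0,0,0.1,2.9,5.2],[0,0,0,0,0.1,3.2,5.2],[0,0,0,0,0.1,3.2,5.2]]

```text
clock: 4.53
tool_pos: [0.4638, 0.0001, 0.008]
orientation: [180.0, 0.0, 176.1]
force: [0.5, -0.2, -0.2]
opening: 0.0518
gripper_force: 0.0
```

Request:
play_rows:
  commands:
    - [[0,0,0,0,0,0,4.2],[0,0,0,0,0,0,4.0],[0,0,0,0,0,0,4.0],[0,0,0,0,0,0,4.0],[0,0,0,0,0,0,4.0],[0,0,0,0,0,-0.5,4.0],[0,0,0,0,0,-1.2,4.0],[0,0,0,0,0,-2,4.0]]

```text
clock: 5.2
tool_pos: [0.4631, 0.0002, 0.028]
orientation: [-180.0, -0.0, 176.1]
force: [-0.4, 0.8, -1.2]
opening: 0.0443
gripper_force: 30.0
```

Request:
play_rows:
  commands:
    - [[0,0,0,0,0,-2,4.0],[0,0,0,0,0,-4.5,4.0],[0,0,0,0,0,-7.5,4.0],[0,0,0,0,0,-10.5,4.0],[0,0,0,0,0,-13.5,4.0],[0,0,0,0,0,-16,4.0],[0,0,0,0,0,-17,4.0],[0,0,0,0,0,-17,4.0]]

```text
clock: 5.87
tool_pos: [0.4647, 0.0007, 0.2007]
orientation: [179.9, 0.3, 176.2]
force: [0.8, 0.1, -2.0]
opening: 0.0446
gripper_force: 30.0
```

```bash
python3 - <<'E'
from h import *
q=snap('scene')
o=ctrl.get_obs();u,v=proj(q,o['tool_pos']).astype(int);print(u,v)
cv2.imwrite('pics/t4c.png',cv2.resize(q['color'][v-50:v+50,u-60:u+60,::-1],None,fx=6,fy=6,interpolation=cv2.INTER_CUBIC))
to()
D=np.array([[.5486,.2544],[.5290,.3351],[.4664,.2321],[.4465,.3147]])
c=D.mean(0); e=D-c
# fit square
L=np.array([[1,-1],[1,1],[-1,-1],[-1,1]])*.042
a=np.arctan2((L[:,0]*e[:,1]-L[:,1]*e[:,0]).sum(),(L*e).sum()); M=np.array([[np.cos(a),-np.sin(a)],[np.sin(a),np.cos(a)]])
print(c,np.degrees(a),c+L@M.T)
E
```

```text
347 251
t 5.9167 at [0.4637 0.0005 0.1986] [1.7991e+02 1.3000e-01 1.7614e+02] open 0.0443 F [-0.8  0.1 -1.8]
[0.497625 0.284075] 14.069120113013156 [[0.54857501 0.25354474]
 [0.52815526 0.33502501]
 [0.46709474 0.23312499]
 [0.44667499 0.31460526]]
```

View pics/t4c.png

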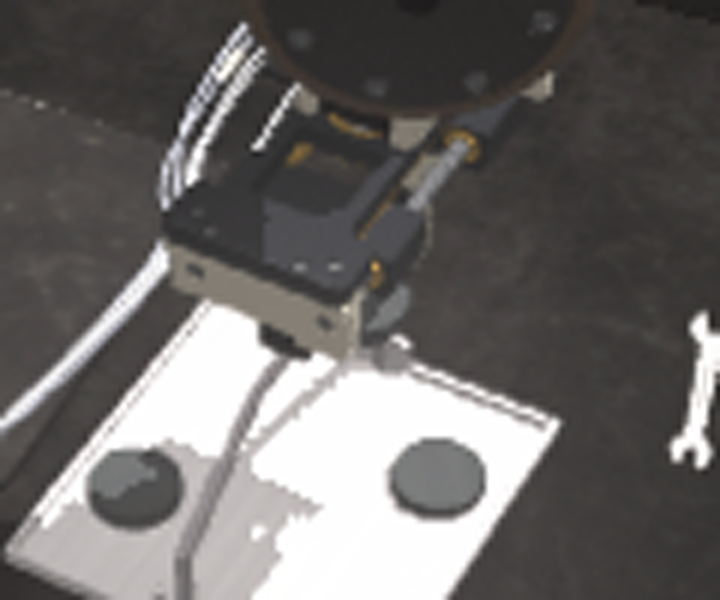

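```bash
python3 - <<'E'
from h import *
q=snap('scene');p=ctrl.get_obs()['tool_pos']
print(p)
t=np.linspace(0,2*np.pi,200)
for off in(0,3,6,10):
    P=[proj(q,[p[0]+off/1000+.023*np.cos(a),p[1]+.023*np.sin(a),p[2]+z]) for a in t for z in(-.005,.005)]
    P=np.array(P);print(off,'rightmost',P[P[:,0].argmax()],'low',P[:,1].max())
hsv=q['color'][240:262,345:360].min(2);print(hsv)
E
```

```text
[4.62850326e-01 2.61092211e-04 1.97157403e-01]
0 rightmost [356.95370649 250.7751054 ] low 259.91501944024157
3 rightmost [355.83941427 250.40262723] low 259.5332479891028
6 rightmost [354.72671238 250.03068409] low 259.1520242773734
10 rightmost [353.24569404 249.32908172] low 258.64457765123467
[[ 78  64  61  76  80  79  79  80  80  79  78  66  57  92  69]
 [ 80  74  64  80  80  80  80  79  80  79  70  58  56  81  65]
 [ 81  80  81  81  80  80  80  80  80  75  59  58  57  81  64]
 [ 80  80  80  81  78  80  80  80  77  63  59  57  61  81  65]
 [ 81  81  81  79  69  71  78  78  66  59  57  60  81  65  62]
 [ 80  81  80  68  64  57  60  69  61  58  58  80  74  65  63]
 [ 82  82  73  61  61  63  56  55  58  59  58  63  64  65  65]
 [ 82  79  59  60  65  73  58  58  59  60  58  64  63  63  63]
 [ 79  65  63  75  68  66  57  58  60  77  69  66  65  66  66]
 [ 69  67  90  74  66  60  57  59  74 116  82  67  67  69  69]
 [ 61 103 122 103  69  58  58  68 114 118 108  73  67  69  69]
 [ 70 141 135  86  78  73  68 101 116 117 106  74  72  72  70]
 [122 146 133  87  79  79  83 116 119 117  93  71  70  70  70]
 [149 148 104  82  80  84 118 120 120 113  79  68  67  68  70]
 [141 147 103  86  84 117 121 120 114  88  73  70  70  71  71]
 [129 146 102 115 117 118 115 104  76  76  68  71  71  71  72]
 [121 145 102 112 103  97  76  75  93  82  70  70  69  71  75]
 [121 144  94  71  71  73  75  76 181 164  86  67  70  71  71]
 [122 134  93  76  74  77  94 102 154 253 149  73  72  72  71]
 [123 177 105 102  92 109 124 132 133 133  99  74  72  72  72]
 [131 136 137 137 112 111 127 132 132 134 107  83  73  72  72]
 [162 178 179 169 120 113 131 135 134 136 157 155 117  84  71]]
```

Request:
play_rows:
  commands:
    - [[0,0,0,0.15,2,0,4.0],[0,0,0,0.35,5.5,0,4.0],[0,0,0,0.6,9,0,4.0],[0,0,0,0.85,12.5,0.5,4.0],[0,0,0,1.1,16,1.5,4.0],[0,0,0,1.3,19.5,3,4.0],[0,0,0,1.45,22,4.5,4.0],[0,0,0,1.5,23.2,6,4.0]]

```text
clock: 6.63
tool_pos: [0.4632, 0.235, 0.1349]
orientation: [-179.9, -0.1, 176.3]
force: [0.4, 0.5, -0.8]
opening: 0.0445
gripper_force: 30.0
```

Request:
play_rows:
  commands:
    - [[0,0,0,0,0,1,4.0],[0,0,0,0,0,3,4.0],[0,0,0,0,0,4.5,4.0],[0,0,0,0,0,5.5,4.0],[0,0,0,0,0,6,4.0],[0,0,0,0,0,6,4.0],[0,0,0,0,0,6,4.0]]

```text
clock: 7.22
tool_pos: [0.4642, 0.2323, 0.0776]
orientation: [-180.0, -0.0, 176.1]
force: [-0.3, -0.4, -0.5]
opening: 0.044
gripper_force: 30.0
```

```bash
python3 - <<'E'
from h import *
q=snap('scene');s=snap('top')
np.save('a.npy',q['color'])
cv2.imwrite('pics/t5c.png',np.hstack([cv2.resize(q['color'][320:420,235:335,::-1],None,fx=4,fy=4,interpolation=cv2.INTER_CUBIC),cv2.resize(s['color'][215:315,145:245,::-1],None,fx=4,fy=4,interpolation=cv2.INTER_CUBIC)]))
to((.4636,.2331,.0515,176.1))
E
```

```text
t 7.3167 at [0.4645 0.2329 0.0783] [1.7995e+02 5.0000e-02 1.7615e+02] open 0.0445 F [-0.2 -0.  -0.9]
(0.4636, 0.2331, 0.0515, 176.1) turn [0.001 0.001 0.001] cm [0.1  0.01 2.68]
```

View pics/t5c.png

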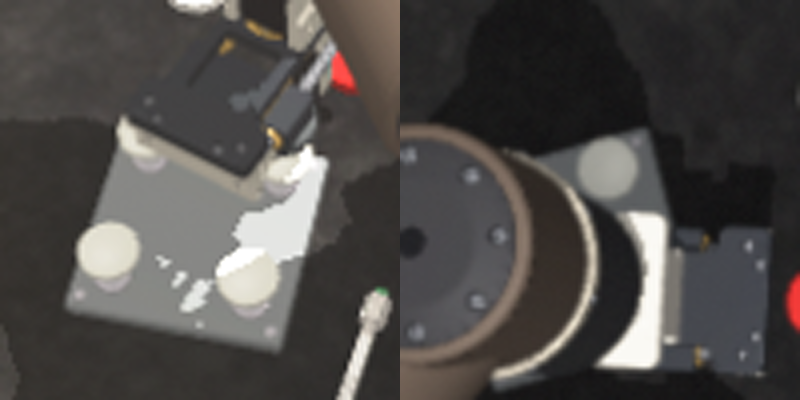

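The gripper covers the target dome and the other three domes are clear, so I'm lowering by calibration.

Request:
play_rows:
  commands:
    - [[0,0,0,0.05,0,1,4.0],[0,0,0,0.05,0,2,4.0],[0,0,0,0.05,0,2.5,4.0],[0,0,0,0.05,0,2.7,4.0],[0,0,0,0.05,0,2.8,4.0],[0,0,0,0.05,0,2.8,4.0]]

```text
clock: 7.82
tool_pos: [0.4631, 0.2322, 0.0498]
orientation: [-179.9, -0.1, 176.2]
force: [-4.8, -2.1, 9.7]
opening: 0.0445
gripper_force: 30.0
```

Request:
play_rows:
  commands:
    - [[0,0,0,0,0,-0.08,4.0],[0,0,0,0,0,-0.08,4.0]]

```text
clock: 7.98
tool_pos: [0.4636, 0.2328, 0.0503]
orientation: [180.0, 0.0, 176.2]
force: [0.2, 0.3, -0.4]
opening: 0.0442
gripper_force: 30.0
```

Request:
play_rows:
  commands:
    - [[0,0,0,0,0,0.02,4.6],[0,0,0,0,0,0.02,5.0],[0,0,0,0,0,0.02,5.4],[0,0,0,0,0,0.02,5.4],[0,0,0,0,0,-1,5.4],[0,0,0,0,0,-3,5.4],[0,0,0,0,0,-6,5.4],[0,0,0,0,0,-9,5.4]]

```text
clock: 8.65
tool_pos: [0.4632, 0.2323, 0.1416]
orientation: [-179.9, -0.1, 176.2]
force: [0.5, -0.2, 1.1]
opening: 0.054
gripper_force: 0.0
```

```bash
python3 - <<'E'
from h import *
to((.52,0,.21,176.2),(.4575,-.0825,.21,176.2))
E
```

```text
t 8.65 at [0.4632 0.2323 0.1416] [-1.7992e+02 -5.0000e-02  1.7615e+02] open 0.054 F [ 0.5 -0.2  1.1]
(0.52, 0, 0.21, 176.2) turn [-0.001 -0.001 -0.001] cm [ -7.22 -22.8   -6.81]
(0.4575, -0.0825, 0.21, 176.2) turn [-0.001 -0.001 -0.001] cm [ -1.54 -31.45  -6.8 ]
```

```bash
python3 - <<'E'
from h import *
s=snap('top');q=snap('scene')
for d in discs(s,[(.585,-.016),(.4584,-.082)]): print('top',d)
for d in discs(q,[(.585,-.016),(.4584,-.082)],.009,12): print('sc',d)
cv2.imwrite('pics/t6c.png',np.hstack([cv2.resize(q['color'][320:420,235:335,::-1],None,fx=4,fy=4,interpolation=cv2.INTER_CUBIC),cv2.resize(s['color'][215:315,270:370,::-1],None,fx=4,fy=4,interpolation=cv2.INTER_CUBIC)]))
E
```

```text
top (array([ 0.58527539, -0.01571125]), np.float64(245.0), 9.37778091430664)
top (array([ 0.45929047, -0.08271138]), np.float64(244.4375), 9.1182861328125)
sc (array([ 0.58361578, -0.0158676 ]), np.float64(953.5625), 21.743558883666992)
sc (array([ 0.45732997, -0.08069851]), np.float64(956.6875), 21.743558883666992)
```

View pics/t6c.png

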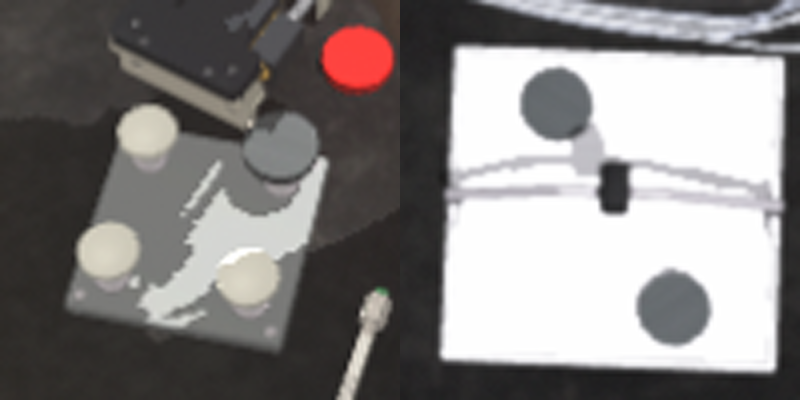

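The first disc sits level on its dome at scene crop (280,145), and the carrier hasn't moved. Next is disc C.

Request:
play_rows:
  commands:
    - [[0,0,0,-0.1,-2,-1.5,5.2],[0,0,0,-0.2,-5.5,-3.5,5.2],[0,0,0,-0.4,-9.3,-5,5.2],[0,0,0,-0.6,-13.1,-6,5.2],[0,0,0,-0.8,-16.9,-6,5.2],[0,0,0,-1,-20.7,-6,5.2],[0,0,0,-1.2,-24.5,-6,5.2],[0,0,0,-1.4,-28.3,-6,5.2]]

```text
clock: 9.42
tool_pos: [0.4581, -0.0523, 0.2012]
orientation: [180.0, 0.1, 176.2]
force: [1.7, -1.0, -0.8]
opening: 0.0522
gripper_force: 0.0
```

Request:
play_rows:
  commands:
    - [[0,0,0,0,-2.5,0,5.2],[0,0,0,0,-3.1,1,5.2],[0,0,0,0,-3.1,4,5.2],[0,0,0,0,-3.1,7.5,5.2],[0,0,0,0,-3.1,11,5.2],[0,0,0,0,-3.1,14,5.2],[0,0,0,0,-3.1,16,5.2],[0,0,0,0,-3.1,16,5.2]]

```text
clock: 10.08
tool_pos: [0.4535, -0.0818, 0.0368]
orientation: [-179.9, -0.4, 176.1]
force: [-0.3, -0.4, -0.4]
opening: 0.0519
gripper_force: 0.0
```

```bash
python3 - <<'E'
from h import *
ctrl.snapshot('scene')
to((.456,-.0825,.007,176.2))
E
```

```text
t 10.1333 at [ 0.4549 -0.0816  0.0389] [-179.92   -0.26  176.16] open 0.052 F [0.  0.3 1.3]
(0.456, -0.0825, 0.007, 176.2) turn [-0.001 -0.004 -0.001] cm [-0.13 -0.07  3.19]
```

Request:
play_rows:
  commands:
    - [[0,0,0,-0.05,-0.07,1.2,5.2],[0,0,0,-0.05,-0.07,2.2,5.2],[0,0,0,-0.05,-0.07,2.9,5.2],[0,0,0,-0.05,-0.07,3.2,5.2],[0,0,0,-0.05,-0.07,3.2,5.2],[0,0,0,-0.05,-0.07,3.2,5.2]]

```text
clock: 10.63
tool_pos: [0.4574, -0.0821, 0.0091]
orientation: [180.0, 0.1, 176.2]
force: [-0.0, 0.3, -0.8]
opening: 0.0521
gripper_force: 0.0
```

Request:
play_rows:
  commands:
    - [[0,0,0,0,0,0,4.2],[0,0,0,0,0,0,4.0],[0,0,0,0,0,0,4.0],[0,0,0,0,0,0,4.0],[0,0,0,0,0,0,4.0],[0,0,0,0,0,-0.5,4.0],[0,0,0,0,0,-1.2,4.0],[0,0,0,0,0,-2,4.0]]

```text
clock: 11.3
tool_pos: [0.4565, -0.0823, 0.0288]
orientation: [-180.0, -0.1, 176.1]
force: [0.4, -0.1, -2.0]
opening: 0.0444
gripper_force: 30.0
```

Request:
play_rows:
  commands:
    - [[0,0,0,0,0,-2,4.0],[0,0,0,0,0,-4.5,4.0],[0,0,0,0,0,-7.5,4.0],[0,0,0,0,0,-10.5,4.0],[0,0,0,0,0,-13.5,4.0],[0,0,0,0,0,-16,4.0],[0,0,0,0,0,-17,4.0],[0,0,0,0,0,-17,4.0]]

```text
clock: 11.97
tool_pos: [0.4582, -0.082, 0.2015]
orientation: [179.9, 0.3, 176.2]
force: [0.4, 0.4, -2.2]
opening: 0.0446
gripper_force: 30.0
```

```bash
python3 - <<'E'
from h import *
q=snap('scene');p=ctrl.get_obs()['tool_pos']
t=np.linspace(0,2*np.pi,200)
for off in(0,3,6):
    P=np.array([proj(q,[p[0]+off/1000+.023*np.cos(a),p[1]+.023*np.sin(a),p[2]+z]) for a in t for z in(-.005,.005)])
    i=P[:,0].argmax();print(off,P[i])
v=int(P[i][1]);u=int(P[i][0]);print(u-6,v-4);print(q['color'][v-4:v+8,u-6:u+6].min(2))
to((.528,.335,.2,176.2),(.447,.3146,.2,176.2))
E
```

```text
0 [371.67236849 230.4590606 ]
3 [370.59046146 230.11487927]
6 [369.51001679 229.77118538]
363 225
[[ 59  54  63  59  47  45  49  49  65  57  57  56]
 [ 56  84  63  57  48  46  50  49  55  54  55  54]
 [ 94  92  58  51  45  47  58  56  58  55  54  54]
 [109 105  60  48  46  53  68  70  57  55  55  56]
 [141  95  74  71  70  74  73 109  67  55  55  58]
 [145  82  72  76 112 111 112 111  87  61  58  57]
 [144  82  72 114 115 114 112 112  78  59  57  56]
 [143  83  77 114 115 114 112 111  77  59  56  54]
 [126  83 112 117 115 115 111  99  63  56  55  55]
 [126 118 115 118 114 113  99  67  58  57  59  59]
 [128 117 114 115 101  91  69  65  59  59  59  59]
 [ 92  88  88  80  66  66  66  63  63  61  61  60]]
t 12.0167 at [ 0.4571 -0.082   0.1993] [1.7993e+02 1.4000e-01 1.7614e+02] open 0.0443 F [ 0.3 -0.2 -2. ]
(0.528, 0.335, 0.2, 176.2) turn [ 0.001  0.002 -0.001] cm [-4.260e+00  4.209e+01 -1.000e-02]
(0.447, 0.3146, 0.2, 176.2) turn [ 0.001  0.002 -0.001] cm [ 3.68e+00  3.95e+01 -3.00e-02]
```

Request:
play_rows:
  commands:
    - [[0,0,0,-0.3,2,0,4.0],[0,0,0,-0.6,5,0,4.0],[0,0,0,-1,8,0,4.0],[0,0,0,-1.4,11,0,4.0],[0,0,0,-1.8,14,0,4.0],[0,0,0,-2.2,17,0,4.0],[0,0,0,-2.6,20,0,4.0],[0,0,0,-3,23,0,4.0]]

```text
clock: 12.68
tool_pos: [0.5012, 0.1463, 0.1963]
orientation: [-179.9, -0.2, 176.1]
force: [0.7, 0.3, -1.1]
opening: 0.0438
gripper_force: 30.0
```

Request:
play_rows:
  commands:
    - [[0,0,0,-0.3,3,0,4.0],[0,0,0,-0.5,6,0,4.0],[0,0,0,-0.7,9,0,4.0],[0,0,0,-0.9,12,0.5,4.0],[0,0,0,-1,15,2,4.0],[0,0,0,-1.1,17.5,4,4.0],[0,0,0,-1.1,18.8,6,4.0],[0,0,0,-1.1,19.1,8,4.0]]

```text
clock: 13.35
tool_pos: [0.5251, 0.3367, 0.1147]
orientation: [-179.9, -0.1, 176.2]
force: [-0.5, -1.0, -1.1]
opening: 0.0443
gripper_force: 30.0
```

Request:
play_rows:
  commands:
    - [[0,0,0,0,0,1.5,4.0],[0,0,0,0,0,3,4.0],[0,0,0,0,0,4,4.0],[0,0,0,0,0,4,4.0],[0,0,0,0,0,4,4.0],[0,0,0,0,0,4,4.0]]

```text
clock: 13.85
tool_pos: [0.5264, 0.3351, 0.0787]
orientation: [180.0, 0.0, 176.2]
force: [-0.5, 0.0, -0.8]
opening: 0.0441
gripper_force: 30.0
```

```bash
python3 - <<'E'
from h import *
for i in range(3):
  ctrl.snapshot('scene'); to((.5267,.335,.0525,176.2))
E
```

```text
t 13.9 at [0.5265 0.3353 0.0792] [1.7995e+02 5.0000e-02 1.7615e+02] open 0.0442 F [-0.4 -0.5 -1.1]
(0.5267, 0.335, 0.0525, 176.2) turn [ 0.001  0.001 -0.001] cm [-0.02 -0.04  2.67]
t 13.95 at [0.5266 0.3354 0.0794] [1.7993e+02 6.0000e-02 1.7614e+02] open 0.0442 F [-0.6 -0.1 -1.4]
(0.5267, 0.335, 0.0525, 176.2) turn [ 0.001  0.001 -0.001] cm [-0.01 -0.04  2.69]
t 14.0 at [0.5265 0.3354 0.0794] [1.7992e+02 6.0000e-02 1.7615e+02] open 0.0445 F [-0.1  0.2 -1.6]
(0.5267, 0.335, 0.0525, 176.2) turn [ 0.001  0.001 -0.001] cm [-0.02 -0.05  2.69]
```

Request:
play_rows:
  commands:
    - [[0,0,0,0,0,1,4.0],[0,0,0,0,0,2,4.0],[0,0,0,0,0,2.5,4.0],[0,0,0,0,0,2.7,4.0],[0,0,0,0,0,2.75,4.0],[0,0,0,0,0,2.75,4.0]]

```text
clock: 14.5
tool_pos: [0.5257, 0.3346, 0.0508]
orientation: [-179.9, -0.0, 176.2]
force: [-2.0, -1.2, 3.2]
opening: 0.0441
gripper_force: 30.0
```

Light contact. Releasing.

Request:
play_rows:
  commands:
    - [[0,0,0,0,0,-0.03,4.0],[0,0,0,0,0,-0.03,4.6],[0,0,0,0,0,-0.03,5.0],[0,0,0,0,0,-0.03,5.4],[0,0,0,0,0,-0.03,5.4],[0,0,0,0,0,-1,5.4],[0,0,0,0,0,-4,5.4],[0,0,0,0,0,-8,5.4]]

```text
clock: 15.17
tool_pos: [0.5246, 0.3336, 0.1292]
orientation: [-179.7, -0.2, 176.1]
force: [0.1, 0.7, 0.7]
opening: 0.0541
gripper_force: 0.0
```

Request:
play_rows:
  commands:
    - [[0,0,0,0,-3,-3,5.4],[0,0,0,0,-7,-6,5.4],[0,0,0,0,-11,-8,5.4],[0,0,0,0,-15,-8,5.4],[0,0,0,0,-15,-8,5.4]]

```text
clock: 15.58
tool_pos: [0.5157, 0.1817, 0.2141]
orientation: [179.9, 0.2, 176.1]
force: [-1.6, 0.1, -0.4]
opening: 0.0544
gripper_force: 0.0
```

```bash
python3 - <<'E'
from h import *
s=snap('top');q=snap('scene')
for d in discs(s,[(.585,-.016)]): print('top',d)
for d in discs(q,[(.585,-.016)],.009,12): print('sc',d)
to((.584,-.0155,.22,176.2))
cv2.imwrite('pics/t7c.png',np.hstack([cv2.resize(q['color'][320:420,235:335,::-1],None,fx=4,fy=4,interpolation=cv2.INTER_CUBIC),cv2.resize(s['color'][215:315,270:370,::-1],None,fx=4,fy=4,interpolation=cv2.INTER_CUBIC)]))
E
```

```text
top (array([ 0.59002395, -0.01306097]), np.float64(243.25), 9.29273509979248)
sc (array([ 0.60106765, -0.03019352]), np.float64(516.375), 20.215272903442383)
t 15.6833 at [0.516  0.1835 0.2128] [1.7989e+02 1.2000e-01 1.7601e+02] open 0.0539 F [0.5 0.1 0.2]
(0.584, -0.0155, 0.22, 176.2) turn [ 0.002  0.002 -0.003] cm [ -8.17 -19.37  -0.74]
```

View pics/t7c.png

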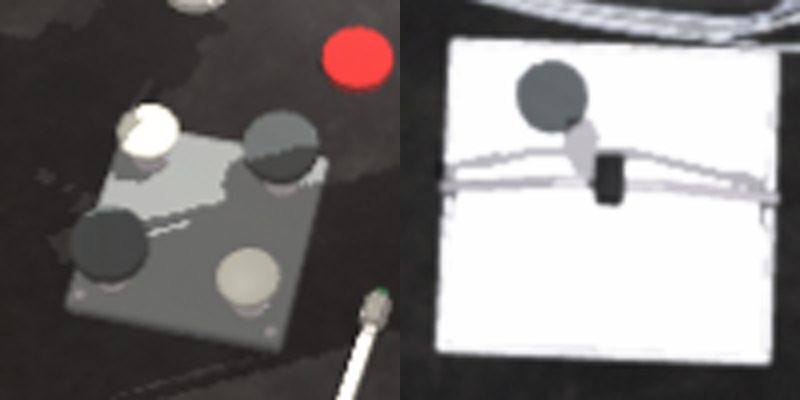

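Both placed discs sit level at crop (280,145) and (108,243). The carrier has shifted slightly, with its disc now at (308,239), so I'm measuring again.

```bash
cat >> h.py <<'E'
def carr(s):
    gray=cv2.cvtColor(s['color'],cv2.COLOR_RGB2GRAY)
    u,v=np.round(proj(s,[.525,-.048,.009])).astype(int)
    m=np.zeros_like(gray);m[v-50:v+56,u-56:u+56]=(gray[v-50:v+56,u-56:u+56]>190)
    m=cv2.morphologyEx(m,cv2.MORPH_OPEN,np.ones((7,7)))
    n,l,st,ce=cv2.connectedComponentsWithStats(m);k=1+st[1:,4].argmax()
    cs=max(cv2.findContours((l==k).astype(np.uint8),0,2)[0],key=cv2.contourArea)
    W=np.array([pix2z(s,*p,.009)[:2] for p in cv2.convexHull(cs)[:,0].astype(float)])
    return cv2.minAreaRect((W*1000).astype(np.float32))
E
python3 - <<'E'
from h import *
for i in range(2):
    s=snap('top');print('top',discs(s,[(.59,-.013)])[0],carr(s))
# candidates for block centre
gray=cv2.cvtColor(s['color'],cv2.COLOR_RGB2GRAY);print(gray[248:272,314:330])
E
```

```text
top (array([ 0.59002786, -0.0130521 ]), np.float64(243.4375), 9.29273509979248) ((526.4852905273438, -45.152496337890625), (201.12022399902344, 191.66419982910156), 86.47370910644531)
top (array([ 0.59002939, -0.01305405]), np.float64(243.25), 9.29273509979248) ((526.4852905273438, -45.152496337890625), (201.12022399902344, 191.66419982910156), 86.47370910644531)
[[192 193 193 193 198 228 251 254 254 254 254 254 254 254 254 254]
 [190 190 191 191 192 208 245 254 254 254 254 254 254 254 254 254]
 [190 190 189 190 194 226 250 253 254 254 254 254 254 254 254 254]
 [191 191 191 192 195 223 241 243 244 244 244 244 244 244 245 251]
 [190 191 190 190 188 184 180 180 179 179 179 187 197 199 204 227]
 [190 190 190 189 169 134 113 112 112 111 114 136 169 186 188 192]
 [190 189 190 186 149  76  51  52  54  55  57  84 152 195 198 198]
 [189 189 189 185 145  60  41  44  45  48  49  79 193 242 245 245]
 [190 189 189 184 142  59  41  46  48  48  48  90 224 253 254 254]
 [195 190 189 177 132  57  42  46  48  49  49  91 226 253 254 254]
 [206 199 195 179 129  56  45  48  50  51  49  90 223 253 254 25
[... 174 characters left out ...]
  52  54  82 166 217 221 220]
 [246 246 241 211 126  56  49  52  53  54  54  86 169 219 224 225]
 [254 254 253 246 174  70  49  50  53  52  54  99 208 246 248 249]
 [254 254 254 250 197  77  42  42  44  45  50 111 230 253 254 254]
 [254 254 254 252 226 117  74  69  64  56  77 161 243 254 254 254]
 [254 254 254 254 250 224 195 189 172 152 176 232 252 254 254 254]
 [254 254 254 254 254 252 250 249 247 243 247 252 254 254 254 254]
 [254 254 254 254 254 254 254 254 254 254 254 254 254 254 254 254]
 [254 254 254 254 254 254 254 254 254 254 254 254 254 254 254 254]
 [254 254 254 254 254 254 254 254 254 254 254 254 254 254 254 254]
 [254 254 254 254 254 254 254 254 254 254 254 254 254 254 254 254]]
```

Request:
play_rows:
  commands:
    - [[0,0,0,-1.2,-2.5,0,5.2],[0,0,0,-2.8,-6,0,5.2],[0,0,0,-4.4,-9.5,0,5.2],[0,0,0,-6,-13,0,5.2],[0,0,0,-7.6,-16.5,0,5.2],[0,0,0,-8.8,-19.1,1,5.2],[0,0,0,-8.8,-19.1,3,5.2],[0,0,0,-8.8,-19.1,6,5.2]]

```text
clock: 16.45
tool_pos: [0.5935, -0.0117, 0.1518]
orientation: [180.0, 0.2, 176.1]
force: [0.7, 0.9, -0.5]
opening: 0.052
gripper_force: 0.0
```

Request:
play_rows:
  commands:
    - [[0,0,0,0,0,3,5.2],[0,0,0,0,0,6,5.2],[0,0,0,0,0,8.5,5.2],[0,0,0,0,0,10.5,5.2],[0,0,0,0,0,11,5.2],[0,0,0,0,0,11,5.2]]

```text
clock: 16.95
tool_pos: [0.5901, -0.0106, 0.0388]
orientation: [-179.9, -0.2, 176.2]
force: [-0.1, 0.4, 0.9]
opening: 0.052
gripper_force: 0.0
```

```bash
python3 - <<'E'
from h import *
for i in range(2): ctrl.snapshot('scene')
to((.591,-.013,.0085,176.4))
E
```

```text
t 17.05 at [ 0.5919 -0.0104  0.0415] [-1.7999e+02  3.0000e-02  1.7621e+02] open 0.052 F [0.8 0.2 0.3]
(0.591, -0.013, 0.0085, 176.4) turn [-0.     0.001 -0.003] cm [ 0.07 -0.26  3.3 ]
```

Request:
play_rows:
  commands:
    - [[0,0,0,0,-0.26,1,5.2],[0,0,0,0,-0.26,2,5.2],[0,0,0,0,-0.26,2.9,5.2],[0,0,0,0,-0.26,3.3,5.2],[0,0,0,0,-0.26,3.3,5.2],[0,0,0,0,-0.26,3.3,5.2]]

```text
clock: 17.55
tool_pos: [0.5906, -0.0138, 0.0076]
orientation: [-180.0, -0.0, 176.2]
force: [1.1, 0.0, 0.1]
opening: 0.052
gripper_force: 0.0
```

Request:
play_rows:
  commands:
    - [[0,0,0,0,0,0,4.2],[0,0,0,0,0,0,4.0],[0,0,0,0,0,0,4.0],[0,0,0,0,0,0,4.0],[0,0,0,0,0,0,4.0],[0,0,0,0,0,-0.5,4.0],[0,0,0,0,0,-1.2,4.0],[0,0,0,0,0,-2,4.0]]

```text
clock: 18.22
tool_pos: [0.5905, -0.0137, 0.0283]
orientation: [-180.0, -0.0, 176.1]
force: [-0.0, -1.3, -1.5]
opening: 0.0445
gripper_force: 30.0
```

Request:
play_rows:
  commands:
    - [[0,0,0,0,0,-2,4.0],[0,0,0,0,0,-4.5,4.0],[0,0,0,0,0,-7.5,4.0],[0,0,0,0,0,-10.5,4.0],[0,0,0,0,0,-13.5,4.0],[0,0,0,0,0,-16,4.0],[0,0,0,0,0,-17,4.0],[0,0,0,0,0,-17,4.0]]

```text
clock: 18.88
tool_pos: [0.5922, -0.0134, 0.2016]
orientation: [179.9, 0.3, 176.2]
force: [0.6, -0.2, -1.5]
opening: 0.0444
gripper_force: 30.0
```

```bash
python3 - <<'E'
from h import *
q=snap('scene');q=snap('scene');p=ctrl.get_obs()['tool_pos']
t=np.linspace(0,2*np.pi,200)
for off in(-4,-2,0):
    P=np.array([proj(q,[p[0]+off/1000+.023*np.cos(a),p[1]+.023*np.sin(a),p[2]+z]) for a in t for z in(-.005,.005)])
    i=P[:,0].argmax();print(off,P[i])
v=int(P[i][1]);u=int(P[i][0]);print(u-6,v-4);print(q['color'][v-4:v+8,u-6:u+6].min(2))
to((.5486,.2535,.2,176.2),(.447,.3146,.2,176.2))
E
```

```text
-4 [314.92228566 234.88646657]
-2 [314.22999358 234.65602329]
0 [313.53837401 234.42580577]
307 230
[[ 90  84  83 125  96  90  86 209 113 227 155 251]
 [ 83  84  89 126 133 133 140 209 115 234 138 251]
 [ 85  91 129 132 130 130 130 169 120 229 142 247]
 [ 90 128 132 131 130 131 117 175 117 197 140 247]
 [128 132 130 128 128 126  90 227 143 201 144 241]
 [130 128 128 128 127 107  86 212 167 169 170 245]
 [128 127 126 124 107  85  82 151 215 138 175 219]
 [124 118 105  81  82  83  86 135 232 146 224 176]
 [ 73  74  77  80  89  87  85 138 233 189 241 133]
 [ 76  78  79  80  89  88  86 219 229 233 233 111]
 [ 79  78  86  88  90  90 102 233 195 245 162  99]
 [ 93  89  88  90  90  89 179 197 238 243 128 173]]
t 18.9833 at [ 0.5903 -0.0136  0.1976] [ 1.7997e+02 -1.0000e-02  1.7613e+02] open 0.0442 F [ 0.4 -0.5 -1.6]
(0.5486, 0.2535, 0.2, 176.2) turn [ 0.001 -0.    -0.001] cm [ 5.96 26.37 -0.23]
(0.447, 0.3146, 0.2, 176.2) turn [ 0.001 -0.    -0.001] cm [16.51 31.78 -0.22]
```

Request:
play_rows:
  commands:
    - [[0,0,0,0.4,2,0,4.0],[0,0,0,1.2,5.5,0,4.0],[0,0,0,2,9.2,0,4.0],[0,0,0,2.9,13,0,4.0],[0,0,0,3.7,16.8,0,4.0],[0,0,0,4.6,20.6,0,4.0],[0,0,0,5.4,24.2,0.5,4.0],[0,0,0,5.8,26.4,2,4.0]]

```text
clock: 19.65
tool_pos: [0.5502, 0.257, 0.1776]
orientation: [180.0, 0.0, 176.3]
force: [0.3, 1.3, -1.4]
opening: 0.0443
gripper_force: 30.0
```

Request:
play_rows:
  commands:
    - [[0,0,0,0,0,2,4.0],[0,0,0,0,0,4.5,4.0],[0,0,0,0,0,7,4.0],[0,0,0,0,0,9,4.0],[0,0,0,0,0,10,4.0],[0,0,0,0,0,10,4.0],[0,0,0,0,0,10,4.0],[0,0,0,0,0,10,4.0]]

```text
clock: 20.32
tool_pos: [0.5513, 0.2539, 0.0787]
orientation: [180.0, 0.1, 176.2]
force: [-0.5, -0.3, -0.4]
opening: 0.0445
gripper_force: 30.0
```

```bash
python3 - <<'E'
from h import *
for i in range(2): ctrl.snapshot('scene')
to((.5498,.2535,.0505,176.2))
E
```

```text
t 20.4167 at [0.5514 0.2541 0.0792] [1.7991e+02 1.0000e-01 1.7615e+02] open 0.0443 F [-1.3 -0.1 -1.5]
(0.5498, 0.2535, 0.0505, 176.2) turn [ 0.002  0.002 -0.001] cm [ 0.16 -0.08  2.87]
```

Request:
play_rows:
  commands:
    - [[0,0,0,0.13,-0.05,1,4.0],[0,0,0,0.13,-0.05,2,4.0],[0,0,0,0.13,-0.05,2.6,4.0],[0,0,0,0.13,-0.05,2.75,4.0],[0,0,0,0.13,-0.05,2.8,4.0],[0,0,0,0.13,-0.05,2.8,4.0]]

```text
clock: 20.92
tool_pos: [0.5489, 0.2529, 0.0498]
orientation: [-179.9, -0.0, 176.2]
force: [-2.5, -0.5, 5.3]
opening: 0.0441
gripper_force: 30.0
```

Request:
play_rows:
  commands:
    - [[0,0,0,0,0,-0.05,4.0],[0,0,0,0,0,-0.05,4.6],[0,0,0,0,0,-0.05,5.0],[0,0,0,0,0,-0.05,5.4],[0,0,0,0,0,-0.05,5.4],[0,0,0,0,0,-1,5.4],[0,0,0,0,0,-4,5.4],[0,0,0,0,0,-8,5.4]]

```text
clock: 21.58
tool_pos: [0.5476, 0.2519, 0.1283]
orientation: [-179.8, -0.3, 176.1]
force: [1.7, 1.3, 0.1]
opening: 0.0535
gripper_force: 0.0
```

Request:
play_rows:
  commands:
    - [[0,0,0,0,-2,-3,5.4],[0,0,0,0,-5,-7,5.4],[0,0,0,0,-9,-10,5.4],[0,0,0,0,-12,-13,5.4],[0,0,0,0,-14,-13,5.4],[0,0,0,0,-14,-13,5.4]]

```text
clock: 22.08
tool_pos: [0.5406, 0.11, 0.2651]
orientation: [179.8, 0.4, 176.0]
force: [-1.3, -0.7, -0.5]
opening: 0.0539
gripper_force: 0.0
```

```bash
python3 - <<'E'
from h import *
s=snap('top');q=snap('scene')
print(carr(s)); to()
cv2.imwrite('pics/t8c.png',np.hstack([cv2.resize(q['color'][320:420,235:335,::-1],None,fx=4,fy=4,interpolation=cv2.INTER_CUBIC),cv2.resize(q['color'][150:250,320:420,::-1],None,fx=4,fy=4,interpolation=cv2.INTER_CUBIC)]))
E
```

```text
((526.4878540039062, -45.2249755859375), (201.1851806640625, 191.75152587890625), 86.4443130493164)
t 22.1833 at [0.5401 0.1126 0.2616] [1.7990e+02 1.4000e-01 1.7603e+02] open 0.0539 F [-0.5  0.2 -0.1]
```

View pics/t8c.png

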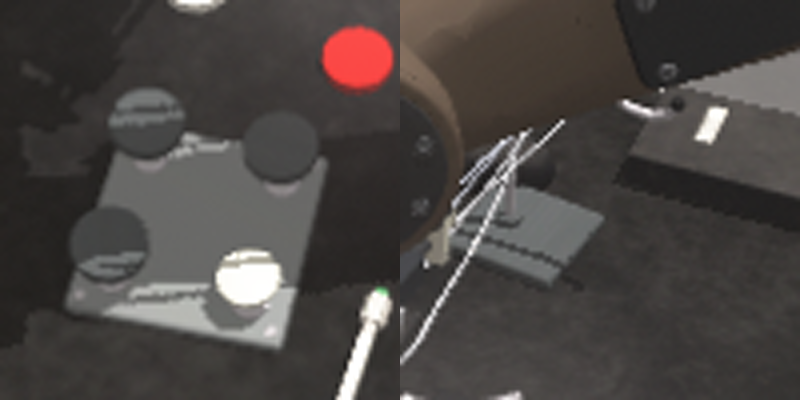

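All three discs sit level on their domes: scene crop (147,122), (280,147) and (110,243). Next I'm localising the hook and the cable height by overlaying the stand model on the unobstructed first images.

```bash
cat > ov.py <<'E'
from h import *
import sys
O=np.array([float(sys.argv[1]),float(sys.argv[2])]);psi=np.radians(float(sys.argv[3]))
cam={'top':ctrl.snapshot('top'),'scene':ctrl.snapshot('scene')}
M=np.array([[np.cos(psi),-np.sin(psi)],[np.sin(psi),np.cos(psi)]])
def w(x,y,z): return [*(O+M@[x,y]),z]
f=5;out=[]
st=cam['top']
cabs=[(400,216),(415,211),(438,226),(446,231)]
for n,(u0,v0,a,b) in {'top':(405,195,80,80),'scene':(315,135,80,100)}.items():
    im=cv2.imread(f'pics/{n}0.png')[v0:v0+b,u0:u0+a]
    im=cv2.resize(im,None,fx=f,fy=f,interpolation=cv2.INTER_CUBIC)
    if b<100: im=cv2.copyMakeBorder(im,0,(100-b)*f,0,0,cv2.BORDER_CONSTANT)
    P=lambda p:tuple(int(round(t)) for t in (proj(cam[n],p)-[u0,v0]+.5)*f)
    for pl,c in (([w(-28,0,.191) if 0 else w(-.028,0,.187),w(-.01,0,.166),w(.01,0,.166),w(.11,0,.206),w(.11,0,.012)],(0,255,255)),([w(x,y,.012) for x,y in((.045,.05),(.145,.05),(.145,-.05),(.045,-.05),(.045,.05))],(0,255,0))):
        cv2.polylines(im,[np.array([P(p) for p in pl])],False,c,1)
    for i,(u,v) in enumerate(cabs):
        for z in (0,.03,.06,.09,.12,.15): cv2.circle(im,P(pix2z(st,u,v,z)),2,[(0,0,255),(255,0,255),(255,128,0),(0,128,255)][i],-1)
    out.append(im)
cv2.imwrite('pics/'+sys.argv[4],np.hstack(out))
E
python3 ov.py .517 -.358 -5 ov1.png
```

```text
(no output)
```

View pics/ov1.png

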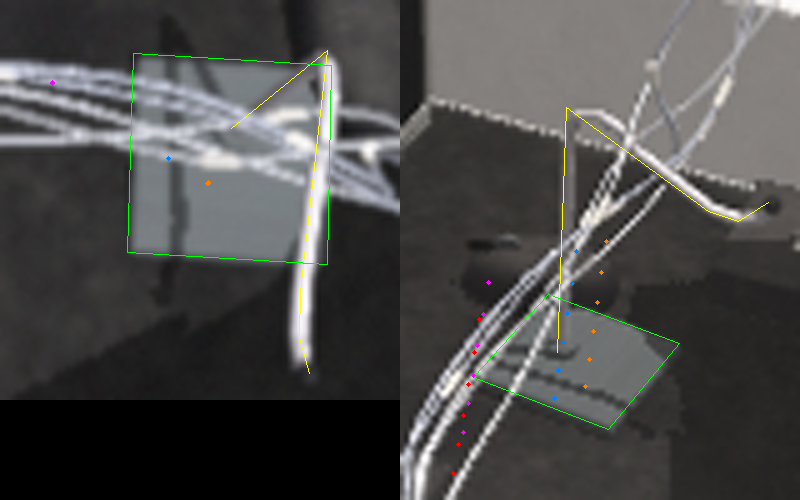

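The model overlay fits the foot and rod within about 3 mm: the seat is near (0.517, -0.357) and yaw about -6°. The cables pass below the hook rod, so I'll watch the force there. Now gripping the carrier's block.

Request:
play_rows:
  commands:
    - [[0,0,0,0.05,-3,0,5.4],[0,0,0,0.1,-6.5,0,5.4],[0,0,0,0.15,-10,1,5.4],[0,0,0,0.2,-13,3,5.4],[0,0,0,0.3,-15,5.5,5.4],[0,0,0,0.3,-15.8,8,5.4],[0,0,0,0.3,-15.8,10,5.4],[0,0,0,0.3,-15.8,10,5.4]]

```text
clock: 22.95
tool_pos: [0.5234, -0.0441, 0.155]
orientation: [-179.9, -0.5, 176.1]
force: [-2.0, -0.1, -1.0]
opening: 0.0539
gripper_force: 0.0
```

```bash
python3 - <<'E'
from h import *
for i in range(2): s=ctrl.snapshot('scene')
to((.526,-.045,.108,176.5))
E
```

```text
t 23.05 at [ 0.5262 -0.0434  0.1593] [-1.7993e+02 -1.4000e-01  1.7621e+02] open 0.0542 F [ 0.1 -0.   0.5]
(0.526, -0.045, 0.108, 176.5) turn [-0.001 -0.002 -0.005] cm [ 0.   -0.16  5.13]
```

Request:
play_rows:
  commands:
    - [[0,0,-0.005,0,-0.16,1.5,4.5],[0,0,-0.005,0,-0.16,3,4.5],[0,0,-0.005,0,-0.16,4.2,4.5],[0,0,-0.005,0,-0.16,4.9,4.5],[0,0,-0.005,0,-0.16,5,4.5],[0,0,-0.005,0,-0.16,5,4.5]]

```text
clock: 23.55
tool_pos: [0.5269, -0.0449, 0.1106]
orientation: [-180.0, 0.0, 176.5]
force: [0.1, -0.2, 0.5]
opening: 0.0446
gripper_force: 0.0
```

Request:
play_rows:
  commands:
    - [[0,0,0,0,0,0,3.5],[0,0,0,0,0,0,2.5],[0,0,0,0,0,0,1.4],[0,0,0,0,0,0,1.2],[0,0,0,0,0,0,1.2],[0,0,0,0,0,0,1.2],[0,0,0,0,0,0,1.2],[0,0,0,0,0,0,1.2]]

```text
clock: 24.22
tool_pos: [0.5264, -0.0457, 0.1103]
orientation: [-180.0, 0.0, 176.4]
force: [-1.2, -1.1, 5.1]
opening: 0.018
gripper_force: 30.0
```

The opening reads 18 mm, so the block is gripped. I'll lift, then go round so as to come in from the hook's -x side.

Request:
play_rows:
  commands:
    - [[0,0,0,0,0,-0.5,1.2],[0,0,0,0,0,-2,1.2],[0,0,0,0,0,-5,1.2],[0,0,0,0,0,-8.5,1.2],[0,0,0,0,0,-12,1.2],[0,0,0,0,0,-16,1.2],[0,0,0,0,0,-20,1.2],[0,0,0,0,0,-22,1.2]]

```text
clock: 24.88
tool_pos: [0.5271, -0.0456, 0.3349]
orientation: [180.0, 0.3, 176.5]
force: [1.7, 0.7, -1.6]
opening: 0.0178
gripper_force: 30.0
```

```bash
python3 - <<'E'
from h import *
for i in range(2): s=ctrl.snapshot('scene')
to((.44,-.2,.335,174),(.375,-.36,.335,174))
E
```

```text
t 24.9833 at [ 0.5277 -0.0452  0.3341] [179.9    0.39 176.45] open 0.0179 F [-0.1 -0.1 -3.6]
(0.44, -0.2, 0.335, 174) turn [0.002 0.007 0.043] cm [  7.8  -15.99  -0.17]
(0.375, -0.36, 0.335, 174) turn [0.002 0.007 0.043] cm [ 13.29 -32.36  -0.24]
```

Request:
play_rows:
  commands:
    - [[0,0,0.005,0.7,-1.3,0,1.2],[0,0,0.01,1.8,-3.5,0,1.2],[0,0,0.016,3,-6,0,1.2],[0,0,0.022,4.3,-8.6,0,1.2],[0,0,0.028,5.5,-11.2,0,1.2],[0,0,0.034,6.7,-13.8,0,1.2],[0,0,0.04,7.8,-16.4,0,1.2],[0,0,0.043,8.8,-19,0,1.2]]

```text
clock: 25.65
tool_pos: [0.4243, -0.2305, 0.3281]
orientation: [179.9, -0.2, 173.9]
force: [1.1, 0.3, -2.3]
opening: 0.0178
gripper_force: 30.0
```

Request:
play_rows:
  commands:
    - [[0,0,0,0.9,-2.6,0,1.2],[0,0,0,1.8,-5.2,0,1.2],[0,0,0,2.7,-7.8,0,1.2],[0,0,0,3.5,-10.2,0,1.2],[0,0,0,3.9,-12,0,1.2],[0,0,0,3.9,-13,0,1.2],[0,0,0,3.9,-13,0,1.2],[0,0,0,3.9,-13,0,1.2]]

```text
clock: 26.32
tool_pos: [0.3735, -0.3547, 0.3284]
orientation: [179.9, -0.1, 173.9]
force: [-0.4, -0.2, -2.6]
opening: 0.0177
gripper_force: 30.0
```

```bash
python3 - <<'E'
from h import *
for i in range(2): s=ctrl.snapshot('scene')
to((.375,-.357,.226,174),(.517,-.357,.226,174))
E
```

```text
t 26.4167 at [ 0.374  -0.3542  0.3291] [ 1.7995e+02 -6.0000e-02  1.7398e+02] open 0.0178 F [ 0.4 -0.3 -3.5]
(0.375, -0.357, 0.226, 174) turn [ 0.001 -0.001 -0.   ] cm [-0.14 -0.28 10.31]
(0.517, -0.357, 0.226, 174) turn [ 0.001 -0.001 -0.   ] cm [-14.26   1.21  10.3 ]
```

Request:
play_rows:
  commands:
    - [[0,0,0,0,0.4,1,1.2],[0,0,0,0,0.8,3,1.2],[0,0,0,0,1.2,5,1.2],[0,0,0,0,1.2,7,1.2],[0,0,0,0,1.2,9,1.2],[0,0,0,0,1.2,10,1.2],[0,0,0,0,1.2,10.2,1.2],[0,0,0,0,1.2,10.2,1.2]]

```text
clock: 27.08
tool_pos: [0.3754, -0.3424, 0.2276]
orientation: [180.0, -0.1, 174.0]
force: [1.0, -0.4, -2.0]
opening: 0.0174
gripper_force: 30.0
```

Request:
play_rows:
  commands:
    - [[0,0,0,-0.5,0,0,1.2],[0,0,0,-1.5,0,0,1.2],[0,0,0,-3,0,0,1.2],[0,0,0,-4.5,0,0,1.2],[0,0,0,-6,0,0,1.2],[0,0,0,-7.5,0,0,1.2],[0,0,0,-8.5,0,0,1.2],[0,0,0,-8.5,0,0,1.2]]

```text
clock: 27.75
tool_pos: [0.4628, -0.3522, 0.2276]
orientation: [-180.0, 0.0, 174.0]
force: [0.3, -0.5, -2.6]
opening: 0.018
gripper_force: 30.0
```

```bash
python3 - <<'E'
from h import *
s=ctrl.snapshot('top');q=ctrl.snapshot('scene')
to((.517,-.357,.226,174))
cv2.imwrite('pics/h1.png',np.hstack([cv2.resize(q['color'][120:245,295:420,::-1],None,fx=3.2,fy=3.2,interpolation=cv2.INTER_CUBIC),cv2.resize(s['color'][195:320,400:525,::-1],None,fx=3.2,fy=3.2,interpolation=cv2.INTER_CUBIC)]))
E
```

```text
t 27.85 at [ 0.4606 -0.3518  0.2275] [ 1.7999e+02 -4.0000e-02  1.7399e+02] open 0.0177 F [-0.3  0.4 -2.5]
(0.517, -0.357, 0.226, 174) turn [ 0.    -0.001 -0.   ] cm [-5.67  0.07  0.15]
```

View pics/h1.png

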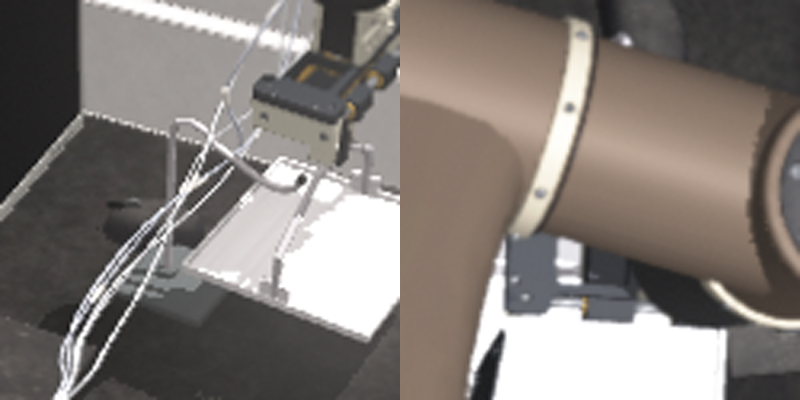

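The tray is under the hook with the bar still in front of and above the tip at crop (300,180), and there is no contact force. Advancing.

Request:
play_rows:
  commands:
    - [[0,0,0,-1,0,0,1.2],[0,0,0,-2,0,0,1.2],[0,0,0,-3,0,0,1.2],[0,0,0,-3.5,0,0,1.2]]

```text
clock: 28.18
tool_pos: [0.4962, -0.3558, 0.2279]
orientation: [-180.0, 0.0, 174.0]
force: [-0.4, 0.6, -3.3]
opening: 0.0179
gripper_force: 30.0
```

Request:
play_rows:
  commands:
    - [[0,0,0,-1,0,0,1.2],[0,0,0,-1.8,0,0,1.2],[0,0,0,-2.2,0,0,1.2],[0,0,0,-2.2,0,0,1.2],[0,0,0,-2.2,0,0,1.2]]

```text
clock: 28.6
tool_pos: [0.5166, -0.3577, 0.2275]
orientation: [180.0, -0.0, 174.0]
force: [-0.2, 0.3, -2.1]
opening: 0.0177
gripper_force: 30.0
```

Request:
play_rows:
  commands:
    - [[0,0,0,0,0,1,1.2],[0,0,0,0,0,2,1.2],[0,0,0,0,0,3,1.2],[0,0,0,0,0,3.5,1.2],[0,0,0,0,0,3.8,1.2],[0,0,0,0,0,3.8,1.2]]

```text
clock: 29.1
tool_pos: [0.5161, -0.3577, 0.1887]
orientation: [180.0, -0.1, 174.0]
force: [-0.1, 0.7, -2.6]
opening: 0.0178
gripper_force: 30.0
```

Request:
play_rows:
  commands:
    - [[0,0,0,0,0,0.2,1.2],[0,0,0,0,0,0.35,1.2],[0,0,0,0,0,0.45,1.2],[0,0,0,0,0,0.45,1.2]]

```text
clock: 29.43
tool_pos: [0.5166, -0.3578, 0.1854]
orientation: [180.0, 0.0, 174.0]
force: [-0.2, -0.2, -3.2]
opening: 0.0179
gripper_force: 30.0
```

Request:
play_rows:
  commands:
    - [[0,0,0,0,0,0.1,1.2],[0,0,0,0,0,0.2,1.2],[0,0,0,0,0,0.2,1.2]]

```text
clock: 29.68
tool_pos: [0.5169, -0.358, 0.1839]
orientation: [-180.0, 0.0, 174.0]
force: [-0.7, 0.3, 0.6]
opening: 0.018
gripper_force: 30.0
```

The weight has transferred to the hook. Releasing and retreating upward.

Request:
play_rows:
  commands:
    - [[0,0,0,0,0,0,1.6],[0,0,0,0,0,0,1.9],[0,0,0,0,0,0,2.3],[0,0,0,0,0,0,2.8],[0,0,0,0,0,0,3.4],[0,0,0,0,0,0,4],[0,0,0,0,0,0,4],[0,0,0,0,0,0,4]]

```text
clock: 30.35
tool_pos: [0.5166, -0.3578, 0.1834]
orientation: [-180.0, -0.0, 174.0]
force: [0.1, -0.1, -0.6]
opening: 0.0395
gripper_force: 0.0
```

Request:
play_rows:
  commands:
    - [[0,0,0,0,0,-1,4],[0,0,0,0,0,-2.5,4],[0,0,0,0,0,-5,4],[0,0,0,0,0,-8,4],[0,0,0,0,0,-11,4],[0,0,0,0,0,-14,4],[0,0,0,0,0,-16,4],[0,0,0,0,0,-16,4]]

```text
clock: 31.02
tool_pos: [0.5178, -0.359, 0.35]
orientation: [-179.8, 0.5, 174.0]
force: [1.5, -0.6, 0.6]
opening: 0.0398
gripper_force: 0.0
```

Request:
play_rows:
  commands:
    - [[0,0,0,2,-1,0,4],[0,0,0,5,-3,0,4],[0,0,0,8,-5,0,4],[0,0,0,11,-7,0,4],[0,0,0,13,-8,0,4],[0,0,0,13,-8,0,4],[0,0,0,13,-8,0,4],[0,0,0,13,-8,0,4]]

```text
clock: 31.68
tool_pos: [0.379, -0.4237, 0.3437]
orientation: [-180.0, 0.0, 173.9]
force: [0.8, -1.2, 0.9]
opening: 0.04
gripper_force: 0.0
```

```bash
python3 - <<'E'
from h import *
s=ctrl.snapshot('top');q=ctrl.snapshot('scene');to()
cv2.imwrite('pics/h2.png',np.hstack([cv2.resize(q['color'][120:245,295:420,::-1],None,fx=3.2,fy=3.2,interpolation=cv2.INTER_CUBIC),cv2.resize(q['color'][320:420,235:335,::-1],None,fx=4,fy=4,interpolation=cv2.INTER_CUBIC)]))
E
```

```text
t 31.7833 at [ 0.3796 -0.4234  0.3433] [179.99  -0.   174.01] open 0.04 F [ 0.5 -0.2 -0.3]
```

View pics/h2.png

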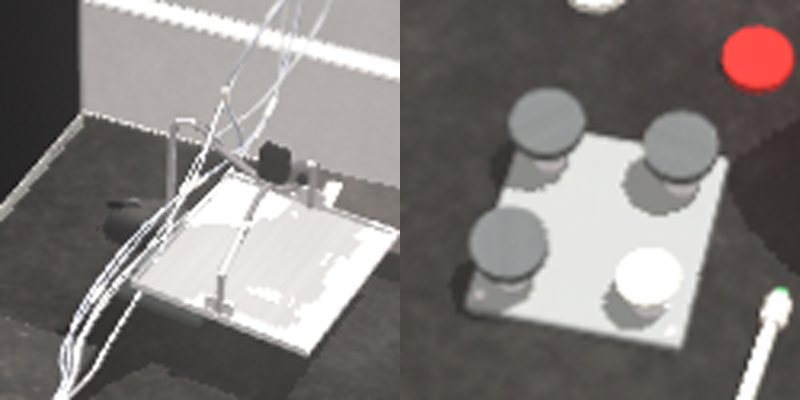

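The carrier hangs by its bail on the hook, with the block just behind the tip, and all three discs stand level. I'll let it settle, check for stillness and predicted tray corners, then hand in.

Request:
play_rows:
  commands:
    - [[0,0,0,0,0,0,4],[0,0,0,0,0,0,4],[0,0,0,0,0,0,4],[0,0,0,0,0,0,4],[0,0,0,0,0,0,4],[0,0,0,0,0,0,4],[0,0,0,0,0,0,4],[0,0,0,0,0,0,4]]

```text
clock: 32.45
tool_pos: [0.3789, -0.4237, 0.3434]
orientation: [180.0, -0.0, 174.0]
force: [0.4, -0.4, 0.2]
opening: 0.0404
gripper_force: 0.0
```

```bash
python3 - <<'E'
from h import *
a=ctrl.snapshot('scene')
for i in range(6): b=ctrl.snapshot('scene')
d=np.abs(a['color'].astype(int)-b['color']).max(2);print('changed px tray',(d[120:245,295:420]>25).sum(),'rack',(d[320:420,235:335]>25).sum())
M=R.from_euler('z',-6,degrees=True).as_matrix()
for x,y in((.095,.1),(-.095,.1),(.095,-.1),(-.095,-.1)):
    P=M@[x,y,0]+[.517,-.357,.083]; print((x,y),(proj(b,P)-[295,120])*3.2)
E
```

```text
changed px tray 8 rack 0
(0.095, 0.1) [126.70747835 276.59016764]
(-0.095, 0.1) [304.26083352 347.01219443]
(0.095, -0.1) [226.16688964 170.76273297]
(-0.095, -0.1) [394.36299906 231.26740467]
```

Request:
play_rows:
  commands:
    - [[0,0,0,0,0,0,4],[0,0,0,0,0,0,4],[0,0,0,0,0,0,4],[0,0,0,0,0,0,4],[0,0,0,0,0,0,4],[0,0,0,0,0,0,4],[0,0,0,0,0,0,4],[0,0,0,0,0,0,4]]

```text
clock: 33.47
tool_pos: [0.379, -0.4237, 0.3434]
orientation: [180.0, 0.0, 174.0]
force: [-0.6, 0.4, -0.3]
opening: 0.04
gripper_force: 0.0
```

Request:
play_rows:
  commands:
    - [[0,0,0,0,0,0,4],[0,0,0,0,0,0,4],[0,0,0,0,0,0,4],[0,0,0,0,0,0,4],[0,0,0,0,0,0,4],[0,0,0,0,0,0,4],[0,0,0,0,0,0,4],[0,0,0,0,0,0,4]]

```text
clock: 34.13
tool_pos: [0.379, -0.4237, 0.3434]
orientation: [-180.0, 0.0, 174.0]
force: [0.1, 0.2, 0.7]
opening: 0.0402
gripper_force: 0.0
```

```bash
python3 - <<'E'
from h import *
a=ctrl.snapshot('scene')
for i in range(6): b=ctrl.snapshot('scene')
d=np.abs(a['color'].astype(int)-b['color']).max(2);print((d[120:245,295:420]>25).sum())
print(ctrl.close_job())
E
```

```text
1
the job is handed in; nothing more can be done
None
```

All three steel discs present look level on their domes, the empty carrier hangs released and still on the hook, and the job is handed in; the hand-in returned no verdict.

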